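Pack, cover and tally a specimen carrier

TASK

Pack the specimens on the bench for transport: lay all the capped tubes in the carrier's long bay and put all the squat pots in its short bay. Then lower the cover plate over the carrier's two pins until it lies flush on the rim, let go of it, and after that record the batch by swinging the tally counter's lever fully to its stop and letting it spring back. Leave the reagent bottle and the timer at the back standing where they are.

Things in the scene. Friction and masses are not known exactly. Their poses are not given: they have to be found in the camera images.
- carrier: grey open-topped carrier fixed on the bench, 170 (x) by 243 (y) by 45 mm high, floor 5 mm. A 5 mm wall parts a long bay (inside 160 x 110 mm, y -97.5 to 12.5 mm) from a short bay (inside 160 x 80 mm, y 17.5 to 97.5 mm); outer walls 5 mm at x ends, solid 24 mm blocks, each with a steel pin, at the y ends. Origin under its centre; z up.
- long_bay (a point): centre of the inner floor of the long bay, 5 mm above the bench
- short_bay (a point): centre of the inner floor of the short bay, 5 mm above the bench
- pin_a (a point): tip of the locating pin at the carrier's +y end (0, 109.5 mm in its frame): 10 mm in diameter, it stands 20 mm above the rim, the top 7 mm tapered to 4 mm; the tip is 65 mm above the bench
- pin_b (a point): tip of the like pin at the carrier's -y end (0, -109.5 mm)
- cover: aluminium cover plate lying on the bench, 170 (x) by 243 (y) by 6 mm, with a 13.5 mm hole at x = 0, y = +-109.5 mm; it fits either way round. On top a black bar handle along y, 14 mm wide, 90 long, 14 high, its top 38 mm above the underside, on posts at y = +-36 mm. Origin: centre of the underside; z up. Seated, the underside rests on the rim, 45 mm up.
- cover_handle (a point): middle of the cover's handle bar, 31 mm above the plate's underside
- counter: grey tally counter fixed on the bench, 70 mm (x) by 56 mm (y), 30 mm high, with a sprung lever on top. Origin under its centre; z up.
- pivot (a point): point on the lever's upright axis, 10 mm in +x from the counter's centre, 35 mm above the bench
- lever (a joint): angle of the counter's lever about its upright axis, counter-clockwise seen from above: 0 at rest, 0.9 at its stop; a light spring (under 1.5 N at the knob) brings it back to 0
- lever_knob (a point): top of the black upright knob at the end of the lever, 12 mm in diameter, 58 mm above the bench, 55 mm from the pivot; the knob is 23 mm tall, the thin lever arm below it lies at 33 to 39 mm. At rest the arm points to the counter's -x side turned 0.45 rad towards +y; the stroke carries the knob towards the counter's -y
- tube0: capped blood tube (it may be absent: None), 70 mm long, dark red body 16 mm in diameter, with a red hexagonal cap (20 mm across flats, 16 mm long) at its +x end and a white hexagonal foot (20 mm, 8 mm long) at its -x end, lying on the bench. Origin at the middle of its axis (10 mm above the bench when lying); x runs along the tube.
- tube1: capped blood tube (it may be absent: None), 70 mm long, dark red body 16 mm in diameter, with a red hexagonal cap (20 mm across flats, 16 mm long) at its +x end and a white hexagonal foot (20 mm, 8 mm long) at its -x end, lying on the bench. Origin at the middle of its axis (10 mm above the bench when lying); x runs along the tube.
- tube2: capped blood tube (it may be absent: None), 70 mm long, dark red body 16 mm in diameter, with a red hexagonal cap (20 mm across flats, 16 mm long) at its +x end and a white hexagonal foot (20 mm, 8 mm long) at its -x end, lying on the bench. Origin at the middle of its axis (10 mm above the bench when lying); x runs along the tube.
- tube3: capped blood tube (it may be absent: None), 70 mm long, dark red body 16 mm in diameter, with a red hexagonal cap (20 mm across flats, 16 mm long) at its +x end and a white hexagonal foot (20 mm, 8 mm long) at its -x end, lying on the bench. Origin at the middle of its axis (10 mm above the bench when lying); x runs along the tube.
- pot0: specimen pot (it may be absent: None), squat, 30 mm high, white body 27 mm in diameter, red hexagonal cap 30 mm across flats and 12 mm high on top (two of the flats look along +-y), standing on the bench. Origin at its centre, 15 mm above its underside; z runs up through the cap.
- pot1: specimen pot (it may be absent: None), squat, 30 mm high, white body 27 mm in diameter, red hexagonal cap 30 mm across flats and 12 mm high on top (two of the flats look along +-y), standing on the bench. Origin at its centre, 15 mm above its underside; z runs up through the cap.
- pot2: specimen pot (it may be absent: None), squat, 30 mm high, white body 27 mm in diameter, red hexagonal cap 30 mm across flats and 12 mm high on top (two of the flats look along +-y), standing on the bench. Origin at its centre, 15 mm above its underside; z runs up through the cap.
- pot3: specimen pot (it may be absent: None), squat, 30 mm high, white body 27 mm in diameter, red hexagonal cap 30 mm across flats and 12 mm high on top (two of the flats look along +-y), standing on the bench. Origin at its centre, 15 mm above its underside; z runs up through the cap.
- tape: bystander: roll of paper tape, 48 mm across, 18 mm high, lying flat among the specimens; origin under its centre
- mailer: bystander: white flat slide box 78 x 30 x 12 mm (x, y, z) among the specimens; origin under its centre
- reagent: bystander: white reagent bottle, 64 mm across, 110 mm high, standing at the back of the bench; origin under its centre
- timer: bystander: cream bench timer, 70 mm square, standing at the back of the bench; origin under its centre
Things that resemble listed ones, but are neither listed nor needed, are in the scene too. Leave any yellow look-alike of the tube1 alone.

How it is judged (in metres and radians):
On the way, in this order (a step that is already met when the one before it is completed fails the run):
1. every tube is in the long bay and every pot in the short bay (x of tube0 in the frame of carrier between -0.08 and 0.08 m and y of tube0 in the frame of carrier between -0.0975 and 0.0125 m and z of tube0 in the frame of carrier between 0 and 0.036 m and x of tube1 in the frame of carrier between -0.08 and 0.08 m and y of tube1 in the frame of carrier between -0.0975 and 0.0125 m and z of tube1 in the frame of carrier between 0 and 0.036 m and x of tube2 in the frame of carrier between -0.08 and 0.08 m and y of tube2 in the frame of carrier between -0.0975 and 0.0125 m and z of tube2 in the frame of carrier between 0 and 0.036 m and x of tube3 in the frame of carrier between -0.08 and 0.08 m and y of tube3 in the frame of carrier between -0.0975 and 0.0125 m and z of tube3 in the frame of carrier between 0 and 0.036 m and x of pot0 in the frame of carrier between -0.08 and 0.08 m and y of pot0 in the frame of carrier between 0.0175 and 0.0975 m and z of pot0 in the frame of carrier between 0 and 0.036 m and x of pot1 in the frame of carrier between -0.08 and 0.08 m and y of pot1 in the frame of carrier between 0.0175 and 0.0975 m and z of pot1 in the frame of carrier between 0 and 0.036 m and x of pot2 in the frame of carrier between -0.08 and 0.08 m and y of pot2 in the frame of carrier between 0.0175 and 0.0975 m and z of pot2 in the frame of carrier between 0 and 0.036 m and x of pot3 in the frame of carrier between -0.08 and 0.08 m and y of pot3 in the frame of carrier between 0.0175 and 0.0975 m and z of pot3 in the frame of carrier between 0 and 0.036 m), for 0.2 s.
2. the cover lies flush on the rim over both pins, let go (all of step 1 and z of cover in the frame of carrier between 0.042 and 0.0475 m and horizontal distance between cover and carrier below 0.005 m and angle between the z axis of cover and the z axis of carrier, either way round below 0.03 rad and angle between the y axis of cover and the y axis of carrier, either way round below 0.04 rad and angle between cover's own z axis and vertical below 0.5 rad and contact force between the fingers and cover below 0.1 N), for 0.2 s.
3. the counter's lever is swung to its stop (value of joint lever above 0.82 rad), for 0.04 s.
At the end, for the whole second after the job is handed in: All tubes present are in the long bay, all pots in the short bay, below the rim; the cover lies over both pins on the rim (within 2.5 mm in height, 5 mm sideways, 0.03 rad of level, 0.04 rad of square); the lever, swung to at least 0.82 rad, is back below 0.1; all at rest (all of step 1 and z of cover in the frame of carrier between 0.042 and 0.0475 m and horizontal distance between cover and carrier below 0.005 m and angle between the z axis of cover and the z axis of carrier, either way round below 0.03 rad and angle between the y axis of cover and the y axis of carrier, either way round below 0.04 rad and angle between cover's own z axis and vertical below 0.5 rad and linear speed of each of tube0, tube1, tube2, tube3, pot0, pot1, pot2, pot3, cover below 0.03 m/s and value of joint lever below 0.1 rad); the robot touches nothing.
It fails at once if the reagent bottle at the back is knocked over or pushed 4 cm (distance of reagent from where it was at the start of the episode above 0.04 m or angle between reagent's own z axis and vertical above 0.5 rad).
It fails at once if the timer at the back is knocked over or pushed 4 cm (distance of timer from where it was at the start of the episode above 0.04 m or angle between timer's own z axis and vertical above 0.5 rad).
Of tube0, tube1, tube2, tube3, pot0, pot1, pot2, pot3 only 6 to 8 are there at a start; the rules pass over those that are not, and their reading is None.
At some moment in a run one of tube0, tube1, tube2, tube3, pot0, pot1, pot2, pot3 may be knocked a few centimetres aside while the robot is not near it.
Once in a run the grip may slacken for a moment while it holds something.
It also fails if it takes over 210 s, if anything falls off the work surface, if the arm or the gripper's body presses on something with over 40 N, if the wrist force passes 120 N, or if a joint passes its speed limit or range.

ROBOT

A 6-joint arm with a two-finger parallel gripper is mounted at the origin on the work surface. World frame = base frame: x ahead of the robot, y to its left, z up, the work surface at z = 0. Lengths are in mm, angles in rad, forces in N, time in s.
With the tool pointing down it reaches from about 300 to 775 mm from the base axis. Payload 14.6 kg.
Tool frame: the origin (TCP) lies on the centre line of the jaws, within the pads' length; the fingertips stand 19 mm ahead of it and the grasp point (between the pads) is the TCP (bot.tip_reach is the distance from the TCP to the fingertips, in mm); z points along the fingers, y is the line along which they close (so a half turn about z gives the same grasp; the last joint's range is limited). The gripper opens to 85 mm and grips with 20 to 120 N. Pads are 22 mm wide; open, the fingers measure 114 mm over their backs; the gripper's body (76 mm by 85 mm) begins 54 mm behind the grasp point. The pads swing forward as they close: fully open they stand 13 mm farther back than shut.
Start: joints at [-1.392, 0.3, 1.521, -0, 1.321, -0.067], TCP at [133.826, -533.46, 222.581] pointing down, gripper open.
Joint ranges: [-3.03, 3.03], [-0.79, 2.21], [0.23, 2.52], [-1.04, 4.18], [0, 3.07], [-2.55, 2.55]. Speed limits (rad/s): [2.22, 2.22, 2.57, 3.14, 3.14, 3.14].

INTERFACE

Orientations are given as a unit quaternion [w, x, y, z].
In Python, from rig import bot gives the robot as it stands. Calls block until the motion is done:
- bot.move_to(position, orientation): joint-space move of the TCP to a pose.
- bot.servo_line(position, attitude=None, speed=150, until_force=None): straight line of the TCP; attitude=None keeps the orientation; speed is the mean speed in mm/s. With until_force (N) it stops when the force on the tool has changed by that much, and returns True; else False.
- bot.move_joints(angles): joint-space move.
- bot.move_gripper(opening, grip_force=None): finger opening in mm; grip_force is the grip in N (None keeps the last); returns when the fingers have stopped.
- bot.dwell(seconds).
- bot.ik(position, orientation): joint angles nearest the present ones, or None.
- bot.read_state(): the state.
- bot.read_camera(name): name is "side" or "top" or "wrist"; returns a dict with "image" (420x560x3 uint8, blue, green, red), "depth" (420x560 float32, mm along the optical axis (not along the pixel's ray), 0 where there is no reading), "fovy" (degrees; the focal length in pixels is half the picture's height over the tangent of half this angle, whatever the lens; pixels are square), "cx", "cy" (the principal point, pixels), "eye" and "attitude" of the camera in the world; the wrist camera has in their place "mount" (4x4, takes a point from camera to tool coordinates, whose origin is the TCP and whose axes are the flange's). Camera axes: x right, y down, z forward; pixel columns grow to the right and rows downward; lengths in mm; the calibration is good to about 2 mm. A picture is of the moment at which its call begins: read the wrist's pose just before it.
A pose or a line that the arm cannot do raises bot.MotionError and nothing moves.
- bot.finish_job(): hands the job in; it is judged then, once.
The state is a dict: "clock": time; "joint_positions": joint angles; "qvel": joint speeds; "effort": joint torques, N m; "ee_pos": TCP position; "tool_rot": TCP orientation; "ft_force": force on the tool from outside, world axes, zero at the start; "moment": the same for the moment, N m; "grip_width": finger opening in mm; "grip_force": force on a finger pad.
Only numpy, scipy, OpenCV 4.12 (cv2) and the standard library are available. Lean on these libraries where they do the work, as an engineer would, in place of code of your own. Each camera call takes 0.05 s, during which the arm holds its last target. There are 200 camera calls.

## Working session

There is one attempt and no reset: what is moved stays moved. The work goes in short steps, each a Python script; the robot and the scene stay as the last script left them, time stands still between calls to the robot, and variables do not carry over. Pictures are saved under pics/ and viewed, at most 14 in all, crops included, and the job is handed in when it is done.

```bash
ls; mkdir -p pics; python3 - <<'E'
from rig import bot
import cv2,numpy as np
for n in ("top","side"):
    c=bot.read_camera(n); cv2.imwrite(f"pics/{n}0.png",c["image"]); np.savez(f"{n}0.npz",**{k:np.array(v) for k,v in c.items()})
    print(n,{k:v for k,v in c.items() if k not in("image","depth")})
c=bot.read_camera("wrist");print(c["mount"],c["fovy"],c["cx"],c["cy"])
s=bot.read_state();print(s)
E
```

```text
pics
top {'fovy': 55.53429165973901, 'cx': 278.1515781183555, 'cy': 214.30164312538324, 'eye': array([425.49684922, -18.93740342, 969.23473454]), 'attitude': array([ 0.06663757, -0.69532735,  0.71461721, -0.03743725])}
side {'fovy': 50.71945944856427, 'cx': 275.33781842373514, 'cy': 207.42936942502098, 'eye': array([118.363203  , 628.80622629, 738.42893171]), 'attitude': array([ 0.11782434, -0.26835306,  0.86610526, -0.40492683])}
[[-2.06275487e-04 -9.49112793e-01 -3.14936284e-01  8.23121803e+01]
 [ 9.99999886e-01 -3.31327613e-04  3.43535561e-04 -1.68743258e-01]
 [-4.30401083e-04 -3.14936177e-01  9.49112754e-01 -1.51934219e+02]
 [ 0.00000000e+00  0.00000000e+00  0.00000000e+00  1.00000000e+00]] 68.02174087091727 282.9926191165734 211.25355425914498
{'clock': 0.15, 'joint_positions': array([-1.39156480e+00,  3.00345326e-01,  1.52139668e+00,  2.21689526e-05,
        1.32070068e+00, -6.65943448e-02]), 'qvel': array([-0.00170934, -0.00263733, -0.00110568,  0.0005063 , -0.00251348,
       -0.00131932]), 'effort': array([ 3.83837714e-04, -5.43668461e+01, -3.61890221e+01, -8.03408830e-05,
        3.10150434e-03, -4.23037733e-06]), 'ee_pos': array([ 133.8218864 , -533.29725563,  222.16832717]), 'tool_rot': array([-4.24946727e-04,  9.92455958e-01,  1.22600943e-01, -1.32022248e-05]), 'ft_force': array([ 0.70206859,  0.19952898, -0.01382108]), 'moment': array([ 0.00964046, -0.00715912,  0.02409531]), 'grip_force': 0.0, 'grip_width': 85.29885997608652}
```

View pics/top0.png

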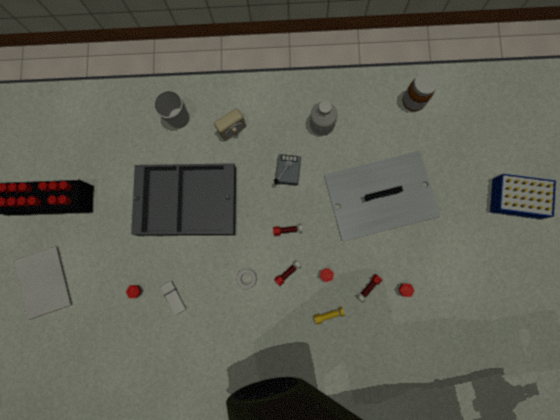

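View pics/side0.png

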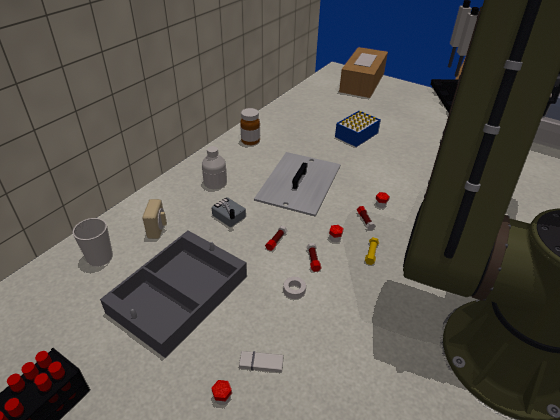

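The top view shows +x pointing up and +y pointing left. Candidates:
- **Tubes:** (287,230), (288,272) and (370,288). The yellow look-alike is at (329,315).
- **Pots:** (134,291), (326,274) and (406,290). The red caps in the black rack at (40,195) are look-alikes.
- **Bystanders and fixtures:** carrier (185,200), cover (382,195), counter (288,168), tape (247,279), mailer (173,297), reagent (323,118) and timer (230,122).

So I count 3 tubes and 3 pots.

```bash
cat > h.py <<'E'
import numpy as np, cv2
from scipy.spatial.transform import Rotation as R
def q2m(q): return R.from_quat([q[1],q[2],q[3],q[0]]).as_matrix()
def cam(c,state=None):
    f=210/np.tan(np.radians(float(c["fovy"]))/2)
    if "mount" in c:
        M=c["mount"]; T=q2m(state["tool_rot"])
        return f,T@M[:3,:3],T@M[:3,3]+state["ee_pos"]
    return f,q2m(c["attitude"]),np.array(c["eye"])
def cloud(c,state=None):
    f,Rm,e=cam(c,state); v,u=np.mgrid[0:420,0:560]; d=c["depth"]
    P=np.stack([(u-c["cx"])/f*d,(v-c["cy"])/f*d,d],-1)@Rm.T+e
    P[d<=0]=np.nan; return P
def plane(c,uv,z,state=None):
    f,Rm,e=cam(c,state); uv=np.atleast_2d(uv).astype(float)
    r=np.c_[(uv[:,0]-c["cx"])/f,(uv[:,1]-c["cy"])/f,np.ones(len(uv))]@Rm.T
    return (e+r*((z-e[2])/r[:,2])[:,None])[:,:2]
def comps(m,amin):
    n,l,s,_=cv2.connectedComponentsWithStats(m.astype(np.uint8)); return [l==i for i in range(1,n) if s[i,4]>=amin]
def rect(m):
    v,u=np.nonzero(m); return cv2.minAreaRect(np.c_[u,v].astype(np.float32))
def down(yaw): # tool pointing down, tool y (closing line) at yaw from world y ; flange x at angle yaw
    m=np.column_stack([[np.cos(yaw),np.sin(yaw),0],[np.sin(yaw),-np.cos(yaw),0],[0,0,-1]])
    q=R.from_matrix(m).as_quat(); return np.array([q[3],q[0],q[1],q[2]])
E
python3 - <<'E'
from h import *
np.set_printoptions(precision=1,suppress=True)
c=dict(np.load("top0.npz")); P=cloud(c); z=P[...,2]; 
print("bench z",np.nanmedian(z[300:340,40:220]), np.nanstd(z[310:330,100:150]))
hsv=cv2.cvtColor(c["image"],cv2.COLOR_BGR2HSV); H,S,V=cv2.split(hsv)
red=((H<8)|(H>172))&(S>140)&(V>35); yel=(H>15)&(H<35)&(S>140)
for nm,m in(("red",red),("yel",yel)):
  for k in comps(m,15):
    v,u=np.nonzero(k); r=rect(k); br=k&(V>140)
    print(nm,len(u),np.array([u.mean(),v.mean()]),"size",np.array(r[1]),"plane10",plane(c,[u.mean(),v.mean()],10)[0],"depthxy",np.nanmedian(P[k],0), "V",V[k].mean())
# height components
m=(z>3)&(z<160); m[:80]=0; m[340:]=0
for k in comps(m,40):
    v,u=np.nonzero(k); zz=z[k]; box=cv2.boxPoints(rect(k))
    print("H",len(u),np.array([u.mean(),v.mean()]),"z",np.nanpercentile(zz,[10,50,95]),"c",np.nanmedian(P[k],0)[:2],"mmrect",cv2.minAreaRect(P[k][:,:2].astype(np.float32)))
E
```

```text
bench z -0.9733951548367941 1.6894576871188007
red 275 [ 54.2 185.7] size [ 9. 33.] plane10 [658.6 582.5] depthxy [639.  531.8  91.7] V 79.14909090909092
red 267 [ 14.8 187.3] size [ 9. 31.] plane10 [657.9 684.5] depthxy [638.3 627.   91.6] V 77.22846441947566
red 199 [ 58.3 199.7] size [ 9. 23.] plane10 [622.4 569.8] depthxy [605.8 525.   91.3] V 77.68844221105527
red 354 [ 19.4 201.1] size [ 9.8 40.2] plane10 [622.  669.9] depthxy [605.3 612.2  91.3] V 78.46327683615819
red 127 [283.1 229.8] size [ 7. 23.] plane10 [530.3   8.1] depthxy [529.4  10.6  16.6] V 71.79527559055119
red 126 [283.9 275.5] size [ 7.8 23.3] plane10 [420.9   8.9] depthxy [419.9  10.9  17.1] V 73.17460317460318
red 133 [326.2 274.8] size [12. 12.] plane10 [420.3 -91.3] depthxy [420.  -89.6  29.1] V 123.42105263157895
red 130 [372.1 284. ] size [ 8.5 23.3] plane10 [ 396.4 -197.6] depthxy [ 398.7 -198.3   17.1] V 67.63076923076923
red 145 [133.1 291.3] size [12. 14.] plane10 [392.2 372.4] depthxy [393.3 364.9  28.6] V 110.37241379310345
red 153 [406.  289.8] size [12. 14.] plane10 [ 381.2 -275.4] depthxy [ 381.7 
[... 3730 characters left out ...]
6328, 70.01620483398438), 47.530887603759766)
H 438 [173.1 297.7] z [ 8.1 10.6 13.4] c [374.5 275. ] mmrect ((375.2635498046875, 275.5715637207031), (77.82225036621094, 31.38881492614746), 28.3587703704834)
H 175 [134.1 291.1] z [20.3 28.2 31.1] c [393.4 362.6] mmrect ((393.4248352050781, 364.71722412109375), (33.95722961425781, 28.20237159729004), 87.69024658203125)
H 172 [406.4 290. ] z [25.6 28.8 31.6] c [ 381.6 -271.1] mmrect ((381.84552001953125, -272.44696044921875), (30.587270736694336, 33.54681396484375), 61.45608901977539)
H 239 [328.5 315.4] z [11.4 16.3 20.3] c [327.5 -91.2] mmrect ((326.785888671875, -93.92976379394531), (22.70134925842285, 69.34101104736328), 16.241851806640625)
```

```bash
cat > act.py <<'E'
from h import *
from rig import bot
import time
def best(p,yaw):
    s=[]
    for k in(-1,0,1,2,-2):
        q=down(yaw+k*np.pi); j=bot.ik(p,q)
        if j is not None and abs(j[5])<2.4: s.append((abs(j[5]),k,q))
    s.sort(key=lambda t:t[0]); return s[0][2]
def snap(name=None):
    s=bot.read_state(); c=bot.read_camera("wrist")
    if name: cv2.imwrite(f"pics/{name}.png",c["image"])
    return c,s
def redmask(c):
    H,S,V=cv2.split(cv2.cvtColor(c["image"],cv2.COLOR_BGR2HSV))
    return ((H<8)|(H>172))&(S>140)&(V>35),V
def look(kind,xy,name=None):
    """refine from the wrist picture: xy of grasp, and yaw of the flange x"""
    c,s=snap(name); m,V=redmask(c); P=cloud(c,s); zt=10 if kind=="tube" else 30
    m=cv2.morphologyEx(m.astype(np.uint8),cv2.MORPH_CLOSE,np.ones((5,5)))>0
    if kind=="pot": m&=P[...,2]>24
    b=None
    for k in comps(m,80):
        v,u=np.nonzero(k); X=plane(c,np.c_[u,v],zt,s); d=np.hypot(*(X.mean(0)-xy))
        if b is None or d<b[0]: b=(d,X,V[k],np.nanmedian(P[k],0))
    d,X,val,med=b
    (cen,(w,h),a)=cv2.minAreaRect(X.astype(np.float32)); a=np.radians(a); cen=np.array(cen)
    print(kind,"found",cen.round(1),"size",round(w,1),round(h,1),"deg",round(np.degrees(a),1),"moved",round(d,1),"cloud",med.round(1))
    if kind=="tube":
        yaw=a if w>h else a+np.pi/2
        ax=np.array([np.cos(yaw),np.sin(yaw)]); t=(X-cen)@ax
        if val[t>10].mean()<val[t<-10].mean(): ax=-ax   # ax towards the bright cap
        return cen-5*ax,yaw
    yaw=a+np.pi/2 if w<h else a    # close along the shorter side
    return cen,yaw
def pick(kind,xy,yaw,name=None,z=None):
    z=z or (22 if kind=="tube" else 25)
    xy=np.array(xy,float); bot.move_to([*xy,110],best([*xy,110],yaw)); bot.move_gripper(50 if kind=="tube" else 60)
    bot.dwell(.2); xy,yaw=look(kind,xy,name)
    bot.move_to([*xy,90],best([*xy,90],yaw)); bot.servo_line([*xy,z],speed=100)
    bot.move_gripper(0,40); bot.servo_line([*xy,130],speed=200)
    s=bot.read_state(); print("grip",round(s["grip_width"],1),round(s["grip_force"],1),"z",s["ee_pos"].round(1),"t",round(s["clock"],1))
    return 10<s["grip_width"]<36
def place(xy,yaw,z,opening):
    q=best([*xy,130],yaw); bot.move_to([*xy,130],q); s=bot.read_state(); print("carry",round(s["grip_width"],1))
    hit=bot.servo_line([*xy,z],speed=100,until_force=15); s=bot.read_state(); print("down",hit,s["ee_pos"].round(1),round(s["grip_width"],1))
    bot.move_gripper(opening); bot.servo_line([*xy,130],speed=200); print("t",round(bot.read_state()["clock"],1))
E
python3 - <<'E'
from act import *
print(bot.tip_reach)
# carrier rim from top
c=dict(np.load("top0.npz")); P=cloud(c); z=P[...,2]; m=(z>38)&(z<52); m[:,:100]=0; m[:,260:]=0; m[:150]=0; m[250:]=0
print("carrier",cv2.minAreaRect(P[m][:,:2].astype(np.float32)))
p=np.array([600.,230,260]); bot.move_to(p,best(p,0.)); bot.dwell(.2)
cc,s=snap("carr"); np.savez("carr.npz",T=s["tool_rot"],p=s["ee_pos"],**cc); P=cloud(cc,s);z=P[...,2]
m=(z>40)&(z<50); print("n",m.sum(),cv2.minAreaRect(P[m][:,:2].astype(np.float32)))
print(bot.read_state()["clock"])
E
```

```text
19.0
carrier ((609.1812744140625, 244.78662109375), (244.70404052734375, 171.152587890625), 88.93597412109375)
n 9083 ((697.6101684570312, 198.68316650390625), (349.302734375, 563.5210571289062), 44.308631896972656)
3.5333
```

View pics/carr.png

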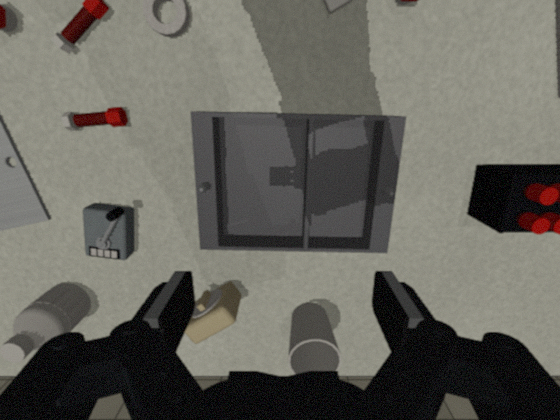

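The wrist view shows the carrier at (190..405, 112..252) with its pins at about (203,187) and (392,190). The counter is at (108,230) with its knob at (114,213), and the tubes are at (85,20) and (100,118). Next I'll refine the carrier pose and make the first pick.

```bash
python3 - <<'E'
from act import *
c=dict(np.load("carr.npz")); s={"tool_rot":c["T"],"ee_pos":c["p"]}; P=cloud(c,s); z=P[...,2]
m=(z>40)&(z<50); w=np.zeros_like(m); w[100:262,182:415]=1
k=max(comps(m&w,200),key=lambda k:k.sum()); print("rim",cv2.minAreaRect(P[k][:,:2].astype(np.float32)))
pm=(z>52)&(z<75)&w
for k in comps(pm,3): v,u=np.nonzero(k); print("pin",u.mean(),v.mean(),len(u),np.nanmean(P[k],0),plane(c,[u.mean(),v.mean()],60,s))
print(pick("tube",[424,5.6],np.radians(43.2+90)+0,"t1"))
E
```

```text
rim ((612.0446166992188, 244.76551818847656), (244.1643829345703, 170.58616638183594), 88.7488021850586)
pin 202.36231884057972 187.5072463768116 69 [608.10054684 136.41693012  60.6023143 ] [[608.26035447 136.23895139]]
pin 388.1830985915493 191.32394366197184 71 [612.82350011 352.47926682  60.61140851] [[612.99588212 352.71164372]]
tube found [426.7   5.4] size 21.6 61.9 deg 42.5 moved 2.4 cloud [420.5  11.6  18.1]
grip 0.2 0.0 z [429.6   1.7 129.1] t 7.8
False
```

View pics/t1.png

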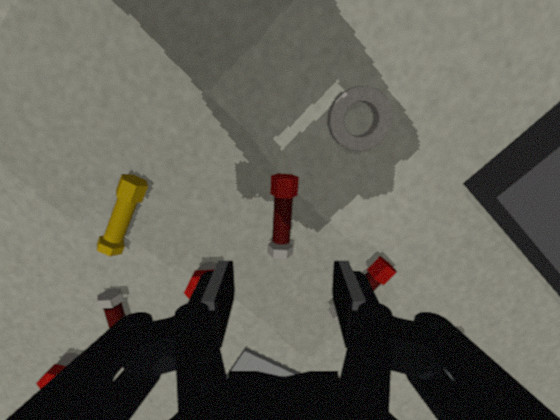

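The picture shows the tube at (283,215) aligned between the jaws, yet the grip closed empty. I'll look again.

```bash
python3 - <<'E'
from act import *
bot.move_gripper(50); s=bot.read_state(); print(s["grip_width"],s["ee_pos"],s["tool_rot"],s["ft_force"])
print(look("tube",[424,5.6],"t2"))
c,s=snap(); print(cam(c,s)[1:])
E
```

```text
50.00699919549451 [430.02927044   1.72247854 129.8864349 ] [-9.55054832e-05  4.02774549e-01  9.15299215e-01 -3.01619894e-05] [-0.63724024  0.20572777  0.60890088]
tube found [426.4   5.1] size 22.1 61.0 deg 41.7 moved 2.4 cloud [420.8  11.   18.2]
(array([429.67864793,   1.41273475]), np.float64(2.298096765484912))
(array([[ 7.37472309e-01,  6.40764551e-01,  2.13437072e-01],
       [ 6.75377360e-01, -6.99734497e-01, -2.32888506e-01],
       [ 1.22583535e-04,  3.15899390e-01, -9.48792686e-01]]), array([376.480699  ,  61.93759995, 281.87291236]))
```

View pics/t2.png

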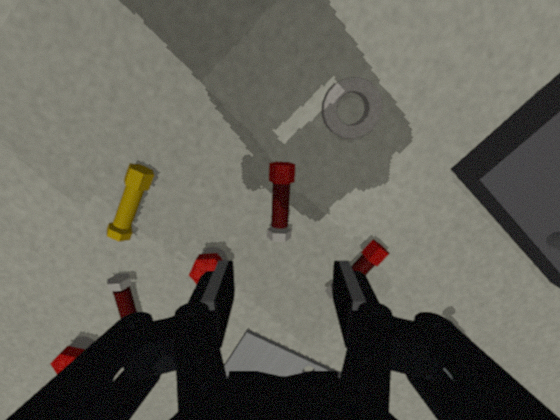

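The tube hasn't moved and the geometry is right, so the grip may have slackened. I'll retry and log each stage.

```bash
cat >> act.py <<'E'
def st(l):
    s=bot.read_state(); print(l,"w",round(s["grip_width"],1),"f",round(s["grip_force"],1),"p",s["ee_pos"].round(1),"ft",s["ft_force"].round(1),"t",round(s["clock"],1)); return s
def pick(kind,xy,yaw,name=None,z=None):
    z=z or (21.5 if kind=="tube" else 25)
    xy=np.array(xy,float); bot.move_gripper(50 if kind=="tube" else 60); bot.move_to([*xy,110],best([*xy,110],yaw))
    bot.dwell(.2); xy,yaw=look(kind,xy,name)
    bot.move_to([*xy,90],best([*xy,90],yaw)); bot.servo_line([*xy,z],speed=100); st("low")
    bot.move_gripper(0,40); s=st("shut")
    if s["grip_width"]<10: return False
    bot.servo_line([*xy,130],speed=200); s=st("up"); return 10<s["grip_width"]<36
E
python3 - <<'E'
from act import *
print(pick("tube",[426.5,5.2],np.radians(132)))
E
```

```text
tube found [426.3   5.2] size 21.8 61.6 deg 42.0 moved 4.4 cloud [420.7  11.7  18.1]
low w 50.1 f 0.0 p [430.1   1.5  22.1] ft [ 1.   0.1 -0.4] t 10.2
shut w 0.1 f 0.0 p [429.7   1.5  21.5] ft [-0.4 -0.3 -0.1] t 10.7
False
```

```bash
python3 - <<'E'
from act import *
snap("t3"); c=bot.read_camera("side"); i=c["image"][200:300,220:400]; cv2.imwrite("pics/t3.png",np.vstack([cv2.imread("pics/t3.png"),cv2.resize(i,(560,311))])[:,:][80:600])
E
```

```text
(no output)
```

View pics/t3.png

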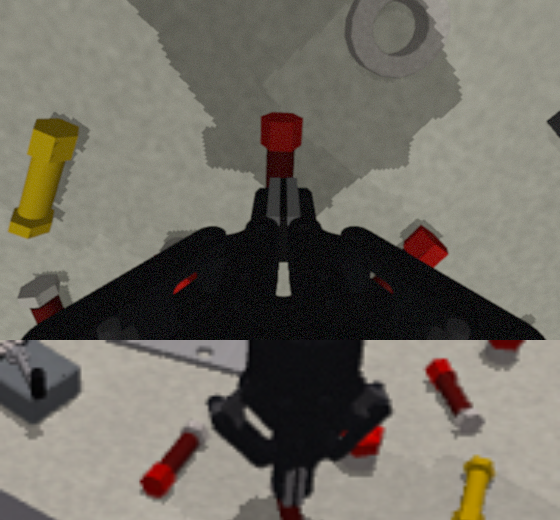

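```bash
python3 - <<'E'
from act import *
np.set_printoptions(precision=1,suppress=True)
s=bot.read_state();c=bot.read_camera("wrist"); P=cloud(c,s)
for r in range(195,375,12): print(r,P[r,283],c["image"][r,283])
s=st("a"); print(bot.servo_line(s["ee_pos"]-[0,0,8],speed=20,until_force=6)); st("b")
E
```

```text
195 [407.4  28.1   7.1] [ 0  5 70]
207 [409.2  26.   20.4] [ 6 18 99]
219 [413.5  21.2  20.7] [ 21  28 102]
231 [418.1  16.2  20.6] [15 16 81]
243 [423.1  10.6  19.2] [ 1  0 49]
255 [428.6   4.4  17.1] [ 4  1 46]
267 [423.6  10.1  44.7] [10  8 18]
279 [423.5  10.1  55.5] [ 7 13 14]
291 [423.9   9.6  63.7] [20 18 19]
303 [425.7   7.7  68.1] [24 10 15]
315 [429.2   3.8  68.7] [16  8 13]
327 [433.1  -0.5  68.6] [23 22 10]
339 [437.1  -5.   68.4] [33 27 23]
351 [483.1 -56.1   0.3] [126 138 140]
363 [490.2 -64.    0.2] [125 136 136]
a w 0.1 f 0.0 p [429.7   1.5  21.5] ft [ 0.6 -0.2  0.6] t 10.9
False
b w -0.1 f 0.0 p [429.6   1.4  13.4] ft [-0.1  0.2  0.1] t 11.4
```

```bash
python3 - <<'E'
from act import *
s=st("a"); print(bot.servo_line(s["ee_pos"]-[0,0,11],speed=15,until_force=5)); st("b")
snap("t4")
E
```

```text
a w -0.1 f 0.0 p [429.6   1.4  13.4] ft [-0.1  0.2  0.1] t 11.4
True
b w 0.1 f 5.1 p [430.    1.5   9.1] ft [-2.4  0.4 10.4] t 11.9
```

View pics/t4.png

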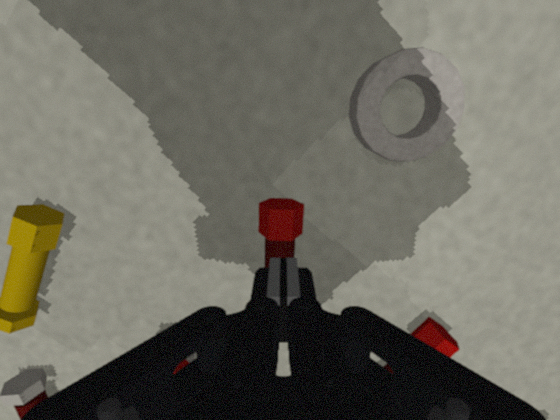

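The shut fingertips only touched the top of the tube (z≈18) at ee z=9.1. The finger ends in the picture (row 262, 101 px apart at 50 mm opening) also work out to about 14 mm behind the reported TCP. So the real tips sit about 28 mm farther back than stated, and I'll apply a −28 mm z correction. Descents will be force-guarded.

```bash
cat >> act.py <<'E'
OFF=-28.   # measured: fingertips 9 mm behind the TCP when shut, not 19 ahead
def pick(kind,xy,yaw,name=None,z=None):
    z=(z or (22.5 if kind=="tube" else 27))+OFF
    xy=np.array(xy,float); bot.move_gripper(50 if kind=="tube" else 60); bot.move_to([*xy,110],best([*xy,110],yaw))
    bot.dwell(.2); xy,yaw=look(kind,xy,name)
    bot.move_to([*xy,70],best([*xy,70],yaw)); bot.servo_line([*xy,25],speed=120); h=bot.servo_line([*xy,z],speed=50,until_force=8); st(f"low {h}")
    bot.move_gripper(0,40); s=st("shut")
    if s["grip_width"]<10: bot.servo_line([*xy,110]); return False
    bot.servo_line([*xy,110],speed=200); s=st("up"); return 10<s["grip_width"]<36
CC=np.array([610.5,244.6]); CY=np.radians(-1.25)   # carrier centre, yaw
def carr(p): c,s=np.cos(CY),np.sin(CY); return CC+np.array([[c,-s],[s,c]])@np.array(p,float)
def place(p,rel,z,opening):
    xy=carr(p); yaw=CY+rel; bot.move_to([*xy,110],best([*xy,110],yaw)); st("carry")
    bot.servo_line([*xy,z+OFF+25],speed=150); hit=bot.servo_line([*xy,z+OFF],speed=50,until_force=12); st(f"down {hit}")
    bot.move_gripper(opening); bot.servo_line([*xy,110],speed=200); st("done")
E
python3 - <<'E'
from act import *
s=bot.read_state(); bot.servo_line([*s["ee_pos"][:2],90])
if pick("tube",[426.5,5.2],np.radians(132)): place([-50,-42.5],np.pi/2,28.5,30)
E
```

```text
tube found [426.7   4.9] size 21.6 62.4 deg 41.2 moved 4.4 cloud [420.4  11.7  18.2]
low False w 50.2 f 0.0 p [430.    1.1  -5.5] ft [-0.6 -0.1  0.8] t 15.2
shut w 14.3 f 39.1 p [430.1   1.1  -5.2] ft [-1.7 -0.2  6.4] t 15.6
up w 14.3 f 39.0 p [429.5   1.1 109.1] ft [-0.3 -0.1 -1.2] t 16.3
carry w 14.0 f 39.0 p [559.1 202.5 109. ] ft [-0.4  0.6 -0.6] t 17.4
down True w 14.0 f 39.7 p [ 5.591e+02  2.031e+02 -1.000e-01] ft [-2.5 -1.1  7.2] t 18.6
done w 30.1 f 0.0 p [559.  203.  108.8] ft [-0.2 -0.2 -0.3] t 19.6
```

```bash
python3 - <<'E'
from act import *
if pick("tube",[528.5,3],np.radians(89)): place([0,-42.5],np.pi/2,28.5,30)
if pick("tube",[387.7,-190.8],np.radians(137.5)): place([50,-42.5],np.pi/2,28.5,30)
E
```

```text
tube found [532.1   2.6] size 22.2 62.5 deg 4.3 moved 5.4 cloud [532.2  12.6  18.1]
low False w 50.1 f 0.0 p [532.6  -2.4  -5.4] ft [ 0.1 -0.2 -0.4] t 22.6
shut w 14.4 f 39.1 p [532.7  -2.4  -5.1] ft [-0.4  0.3  5.3] t 23.0
up w 14.2 f 39.0 p [531.9  -2.3 108.8] ft [ 0.1 -0.1 -0.8] t 23.7
carry w 13.9 f 39.0 p [609.2 201.  109.2] ft [ 0.3 -0.   0.5] t 24.6
down True w 13.9 f 39.7 p [ 6.091e+02  2.020e+02 -1.000e-01] ft [-1.7 -0.7  6.7] t 25.9
done w 30.0 f 0.0 p [609.  202.  108.7] ft [ 0.3  0.3 -1. ] t 26.9
tube found [ 396.  -195.4] size 21.9 62.9 deg 46.8 moved 12.2 cloud [ 397.4 -196.6   18.1]
low False w 49.8 f 0.0 p [ 392.4 -192.    -5.5] ft [ 0.1  0.6 -0.7] t 30.7
shut w 14.5 f 39.1 p [ 392.5 -192.1   -5.2] ft [-1.9  0.5  6.3] t 31.1
up w 14.3 f 39.0 p [ 391.9 -191.7  109. ] ft [-0.5  0.6  0.2] t 31.8
carry w 14.2 f 39.0 p [659.6 200.1 109.8] ft [ 0.7  0.3 -0.8] t 33.5
down True w 14.2 f 39.7 p [ 6.591e+02  2.009e+02 -1.000e-01] ft [-2.  -0.1  6.9] t 34.8
done w 29.8 f 0.0 p [659.  200.9 108.5] ft [ 0.3 -0.3 -0.6] t 35.8
```

Now the pots.

```bash
python3 - <<'E'
from act import *
for p,a,x in(([420.2,-91.5],16.4,50),([381.8,-272.4],1.5,0),([393.4,364.7],-2.3,-50)):
    if pick("pot",p,np.radians(a+90)): place([x,57.5],0,33,42)
    else: break
bot.move_to([400,-300,300],best([400,-300,300],0.)); c=bot.read_camera("top"); cv2.imwrite("pics/top1.png",c["image"][80:400])
E
```

```text
pot found [422.  -89.8] size 29.1 34.2 deg 15.4 moved 2.3 cloud [421.6 -89.6  30.6]
low False w 60.0 f 0.0 p [421.9 -89.8  -1.1] ft [ 0.6 -0.7  0.1] t 39.3
shut w 29.4 f 39.8 p [422.2 -89.9  -0.6] ft [-0.6  0.2  6.2] t 39.7
up w 29.1 f 39.5 p [421.5 -89.7 109. ] ft [-1.3 -0.2 -0.2] t 40.4
carry w 29.3 f 39.4 p [662.  299.8 110.1] ft [ 0.3  1.  -0.1] t 42.1
down True w 28.9 f 40.2 p [661.4 300.8   4.4] ft [-0.1 -0.9  5.7] t 43.3
done w 42.0 f 0.0 p [661.2 300.8 108.5] ft [0.  0.1 0.6] t 44.2
pot found [ 383.5 -270.9] size 34.3 28.8 deg 88.4 moved 2.3 cloud [ 383.3 -270.5   30.6]
low False w 59.9 f 0.0 p [ 383.6 -270.9   -1. ] ft [0.9 0.5 0.8] t 48.5
shut w 29.4 f 40.0 p [ 383.7 -271.1   -0.6] ft [-0.8  1.7  4.7] t 48.9
up w 29.2 f 39.5 p [ 383.1 -270.6  109. ] ft [-0.5  0.1 -1.6] t 49.6
carry w 29.1 f 39.4 p [612.2 301.  110.1] ft [ 0.8  0.4 -0.8] t 51.8
down True w 29.0 f 40.2 p [611.5 301.9   4.5] ft [-0.2 -0.4  5.4] t 53.0
done w 42.0 f 0.0 p [611.1 301.9 108.2] ft [ 0.4 -0.9 -0.9] t 54.0
pot found [395.  367.6] size 34.0 28.6 deg 87.7 moved 3.7 cloud [394.9 368.4  30.7]
low False w 59.9 f 0.0 p [395.1 367.6  -1. ] ft [0.8 0.3 0.5] t 57.7
shut w 29.2 f 39.8 p [395.2 367.8  -0.6] ft [-0.4 -0.3  4. ] t 58.1
up w 29.2 f 39.5 p [394.5 367.2 108.8] ft [ 0.1  0.3 -0.1] t 58.8
carry w 29.0 f 39.4 p [561.4 303.3 109.5] ft [-0.4 -0.3  0.4] t 60.4
down True w 29.0 f 40.1 p [561.5 303.    4.4] ft [-0.7 -0.9  5.8] t 61.6
done w 42.0 f 0.0 p [561.2 302.9 108.7] ft [ 0.4 -0.1 -0.3] t 62.5
```

View pics/top1.png

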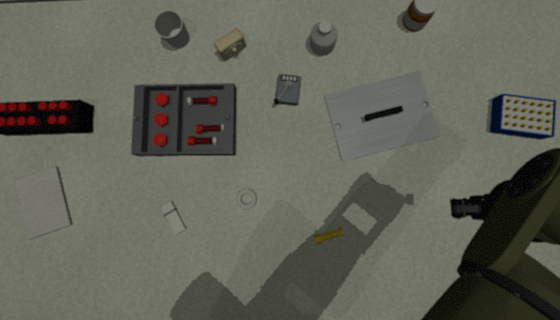

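The carrier now holds 3 tubes in the long bay (rows 101, 128, 141) and 3 pots in the short bay (x≈161), and no other specimens are visible. Next, the cover.

```bash
python3 - <<'E'
from act import *
np.set_printoptions(precision=1,suppress=True)
yaw=np.radians(12.2); p=np.array([598.,-235,240])
bot.move_gripper(50); bot.move_to(p,best(p,yaw)); bot.dwell(.2); c,s=snap("cov"); P=cloud(c,s); z=P[...,2]
near=np.hypot(P[...,0]-608,P[...,1]+233)<165
k=max(comps((z>3.2)&(z<9)&near,200),key=lambda k:k.sum()); print("plate",cv2.minAreaRect(P[k][:,:2].astype(np.float32)), np.nanmedian(P[k],0))
b=(z>30)&(z<45)&near
for k in comps(b,60): print("bar",k.sum(),cv2.minAreaRect(P[k][:,:2].astype(np.float32)),np.nanmedian(P[k],0))
# holes: rim circle darker / bench seen through
g=cv2.cvtColor(c["image"],cv2.COLOR_BGR2GRAY)
ax=np.array([-np.sin(yaw),np.cos(yaw)])
for sg in(1,-1):
    h=np.array([608,-233])+sg*109.5*ax
    f,Rm,e=cam(c,s); q=Rm.T@(np.array([*h,6])-e); u,v=int(f*q[0]/q[2]+c["cx"]),int(f*q[1]/q[2]+c["cy"]); print("hole px",u,v)
E
```

```text
plate ((610.4042358398438, -232.9940185546875), (170.4972686767578, 245.16969299316406), 12.599048614501953) [ 621.7 -230.6    6.7]
bar 990 ((610.4826049804688, -231.48699951171875), (14.237046241760254, 89.01830291748047), 12.725811958312988) [ 611.4 -231.7   38.5]
hole px 194 168
hole px 369 167
```

View pics/cov.png

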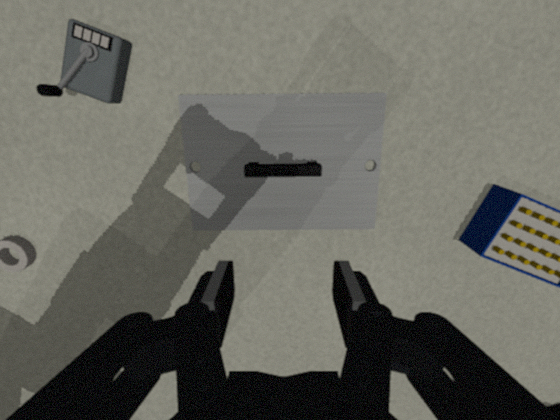

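The cover holes are at (195,167) and (370,165) and the handle at (283,170). That puts the cover centre at (610.4,−232.4) with yaw 12.65°.

```bash
python3 - <<'E'
from act import *
xy=np.array([610.4,-232.3]); yaw=np.radians(12.65+90)
bot.move_to([*xy,60],best([*xy,60],yaw)); st("above"); print(bot.servo_line([*xy,4],speed=60,until_force=8)); st("low")
bot.move_gripper(0,90); st("shut"); s=bot.read_state()
print(bot.read_state()["joint_positions"].round(2))
bot.servo_line([*xy,25],speed=60); st("lift"); bot.servo_line([*xy,95],speed=100); st("up")
t=carr([0,0]); mid=(xy+t)/2
q0=bot.read_state()["tool_rot"]; 
tq=min((down(CY+np.pi/2),down(CY-np.pi/2)),key=lambda q:-abs(np.dot(q,q0)))
print(bot.ik([*t,95],tq))
bot.servo_line([*t,95],tq,speed=150); bot.dwell(.3); st("over"); c,s=snap("held"); np.savez("held.npz",T=s["tool_rot"],p=s["ee_pos"],**c)
E
```

```text
above w 50.0 f 0.0 p [ 610.6 -232.5   60.6] ft [ 0.4 -0.8  0.5] t 67.7
False
low w 49.8 f 0.0 p [ 610.7 -232.4    4.5] ft [ 0.4  0.5 -0. ] t 68.8
shut w 12.4 f 88.8 p [ 610.6 -232.4    4.5] ft [-1.2  0.2  5.1] t 69.2
[-0.42  0.76  1.36 -0.    1.02 -0.64]
lift w 12.5 f 87.7 p [ 610.4 -232.3   25.1] ft [ 0.5  0.3 -5.8] t 69.7
up w 12.3 f 87.7 p [ 610.  -232.2   94.2] ft [-0.7  0.2 -5.1] t 70.6
[ 3.25391919e-01  6.56073901e-01  1.30690805e+00 -4.44089210e-16
  1.17861070e+00  3.47208535e-01]
over w 11.9 f 87.7 p [610.5 244.5  95. ] ft [ 0.5 -0.7 -4.3] t 74.2
```

View pics/held.png

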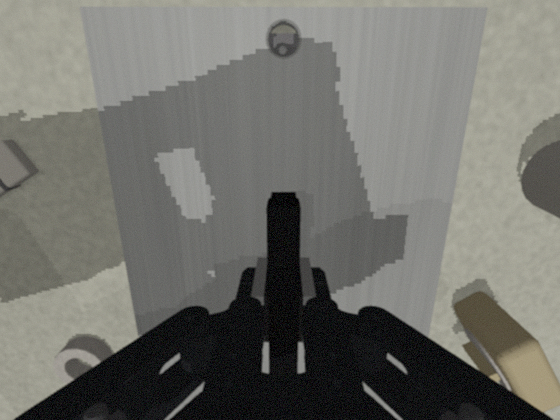

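The cover is held level. Its hole is at (283,38), and the pin shows through it at about (283,47). I'll check those rays before lowering.

```bash
python3 - <<'E'
from act import *
c=dict(np.load("held.npz")); s={"tool_rot":c["T"],"ee_pos":c["p"]}
g=cv2.cvtColor(c["image"],cv2.COLOR_BGR2GRAY); cr=g[14:64,258:310]
cv2.imwrite("pics/hole.png",cv2.resize(cr,None,fx=10,fy=10,interpolation=cv2.INTER_NEAREST))
P=cloud(c,s); print("plate z",np.nanmedian(P[60:90,200:370,2]), np.nanmedian(P[30:50,120:230,2]),np.nanmedian(P[30:50,340:440,2]))
print("hole",plane(c,[283.5,38],96.5,s),"pin",plane(c,[283,47],65,s),"expect",carr([0,109.5]),carr([0,-109.5]))
E
```

```text
plate z 97.1697490723549 97.11317663473682 97.15342525729511
hole [[614.3978695  354.48276291]] pin [[614.24210449 356.24682288]] expect [612.88872991 354.07394197] [608.11127009 135.12605803]
```

View pics/hole.png

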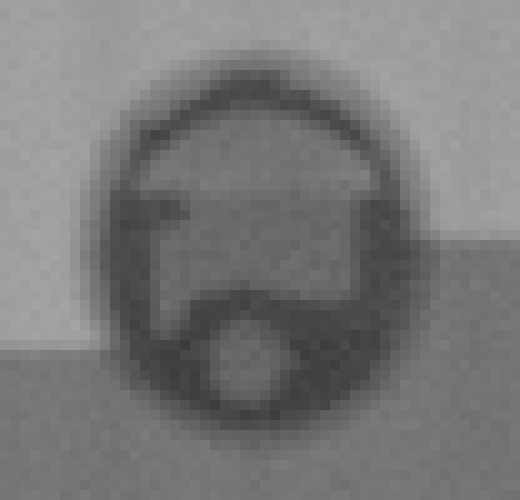

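The hole centre is at about (283.7,38.8) and the pin's tip disc at about (283,50). In world coordinates they agree to within about 0.5 mm, so I'll lower the cover.

```bash
python3 - <<'E'
from act import *
t=carr([0,0])
print(bot.servo_line([*t,62],speed=40,until_force=20)); st("tips in")
print(bot.servo_line([*t,49],speed=25,until_force=20)); s=st("near")
E
```

```text
False
tips in w 12.0 f 87.7 p [610.7 244.7  62.3] ft [ 0.9  0.4 -4.4] t 75.2
True
near w 12.3 f 89.1 p [610.4 244.5  49.5] ft [-1.  -0.9  4.9] t 75.7
```

```bash
python3 - <<'E'
from act import *
np.set_printoptions(precision=2,suppress=True)
t=carr([0,0]); bot.move_gripper(40); bot.dwell(.4); st("open")
bot.servo_line([*t,150],speed=150); p=[560,244,240]
bot.move_to(p,best(p,0.)); bot.dwell(.2)
c,s=snap("seat"); P=cloud(c,s); z=P[...,2]; w=np.hypot(P[...,0]-610,P[...,1]-244)<165
k=max(comps((z>46)&(z<57)&w,200),key=lambda k:k.sum()); Q=P[k]; print("plate",cv2.minAreaRect(Q[:,:2].astype(np.float32)),np.nanmedian(Q,0))
A=np.c_[Q[:,:2]-[610,244],np.ones(len(Q))]; print("tilt,z",np.linalg.lstsq(A,Q[:,2],rcond=None)[0])
p=np.array([640.,-10,160]); bot.move_to(p,best(p,0.)); bot.dwell(.2)
c,s=snap("ctr"); np.savez("ctr.npz",T=s["tool_rot"],p=s["ee_pos"],**c); P=cloud(c,s); z=P[...,2]; w=np.hypot(P[...,0]-675,P[...,1]+8)<75
k=max(comps((z>26)&(z<33)&w,50),key=lambda k:k.sum()); print("counter",cv2.minAreaRect(P[k][:,:2].astype(np.float32)))
for k in comps((z>50)&(z<64)&w,8): print("knob",k.sum(),np.nanmedian(P[k],0),cv2.minAreaRect(P[k][:,:2].astype(np.float32)))
st("end")
a=cv2.imread("pics/seat.png");b=cv2.imread("pics/ctr.png"); cv2.imwrite("pics/sc.png",cv2.resize(np.hstack([a,b]),(800,300)))
E
```

```text
open w 40.1 f 0.0 p [609.7 244.3  48.4] ft [0.3 0.  0.8] t 76.5
plate ((612.0260620117188, 243.90313720703125), (243.7298583984375, 171.01132202148438), 88.75184631347656) [592.73 243.12  51.77]
tilt,z [ 0.   -0.   51.77]
counter ((680.09130859375, -7.276496887207031), (55.96025466918945, 70.12158966064453), 81.91822814941406)
knob 173 [645.8   21.45  58.46] ((644.7527465820312, 21.742277145385742), (11.236071586608887, 11.197345733642578), 72.59576416015625)
end w 39.9 f 0.0 p [640.   -9.9 160.1] ft [-0.3 -0.1  0.1] t 81.6
```

View pics/sc.png

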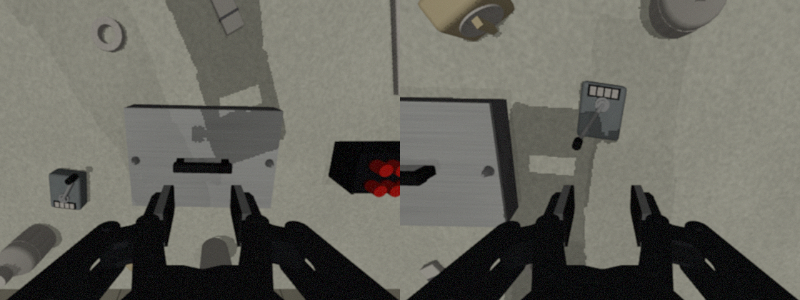

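The cover is seated level (plate top 51.8 mm, zero tilt) with both pins showing through. The counter yaw is −8.1°, the pivot is at (690,−8.7) and the knob at (644.9,21.6), which matches the expected rest angle. Next, the lever.

```bash
python3 - <<'E'
from act import *
piv=np.array([690.,-8.7]); th=np.radians(146.1)
K=lambda a: piv+55*np.array([np.cos(a),np.sin(a)])
mid=th+.45; n=np.array([-np.sin(mid),np.cos(mid)]); k0,k1=K(th),K(th+.9)
lat=np.array([np.cos(mid),np.sin(mid)])*2.7
A=k0-27*n+lat; B=k1-17*n+lat+9*n; print(A,B,n)
bot.move_gripper(0,30); yaw=np.arctan2(n[1],n[0]); q=best([*A,90],yaw)
bot.move_to([*A,110],q); print(bot.servo_line([*A,35],speed=80,until_force=6)); st("beside")
print(bot.servo_line([*B,35],speed=40,until_force=9)); s=st("stop"); print("lever est travel",((s["ee_pos"][:2]-A)@n-10))
bot.dwell(.15); c=bot.read_camera("top"); cv2.imwrite("pics/lev.png",cv2.resize(c["image"][140:200,250:330],(640,480)))
E
```

```text
[645.48858999  49.08671823] [636.05035784 -17.08982896] [-0.14119323 -0.98998206]
False
beside w 0.2 f 0.0 p [645.8  49.1  35.6] ft [-0.3  0.1 -0.3] t 84.3
True
stop w 0.4 f 3.6 p [637.6 -10.7  35. ] ft [3.5 7.  0.7] t 85.7
lever est travel 50.29170362158461
```

View pics/lev.png

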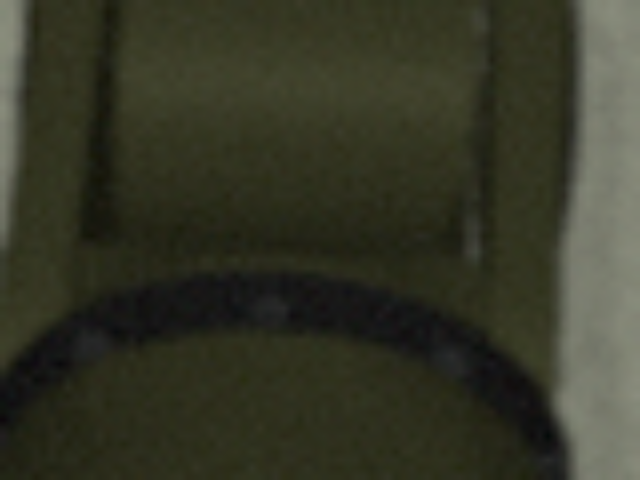

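The arm blocks the top camera here. The travel was 50 mm (47.8 needed) with a firm stop. I'll press once more to confirm the stop is rigid, measure the knob from the wrist view, then back off and check that the lever returns.

```bash
python3 - <<'E'
from act import *
piv=np.array([690.,-8.7]); n=np.array([-.1412,-.99]); s0=st("a")
p=s0["ee_pos"]; print(bot.servo_line([*(p[:2]+5*n),35],speed=15,until_force=10)); st("press")
c,s=snap(); P=cloud(c,s); z=P[...,2]
m=(z>52)&(z<62)&(np.abs(np.hypot(P[...,0]-piv[0],P[...,1]-piv[1])-55)<8)
for k in comps(m,15):
    v=np.nanmedian(P[k],0); print("knob?",v.round(1),k.sum(),c["image"][k].mean(0).round(),"lever",round((np.arctan2(v[1]-piv[1],v[0]-piv[0])-np.radians(146.1))%(2*np.pi),2))
bot.servo_line([*(p[:2]-75*n),35],speed=100); s=bot.read_state()
bot.servo_line([*s["ee_pos"][:2],160],speed=150)
p=np.array([640.,-10,160]); bot.move_to(p,best(p,0.)); bot.dwell(.2)
c,s=snap(); P=cloud(c,s); z=P[...,2]; w=np.hypot(P[...,0]-675,P[...,1]+8)<75
for k in comps((z>50)&(z<64)&w,8): print("knob",np.nanmedian(P[k],0).round(1))
bot.move_to([400,-300,300],best([400,-300,300],0.)); bot.dwell(.3)
c=bot.read_camera("top"); cv2.imwrite("pics/fin.png",c["image"]); st("end")
E
```

```text
a w 0.1 f 3.0 p [637.5 -10.4  35. ] ft [2.7 5.5 1.4] t 85.9
True
press w 0.0 f 4.9 p [637.8 -11.4  35. ] ft [1.9 9.5 1.8] t 86.2
knob? [ 6.359e+02 -4.000e-01  5.750e+01] 351 [35. 36. 35.] lever 0.44
knob [645.6  21.5  58.4]
end w -0.1 f 0.0 p [ 400.2 -299.8  299.8] ft [-0.1  0.5 -0.4] t 91.4
```

View pics/fin.png

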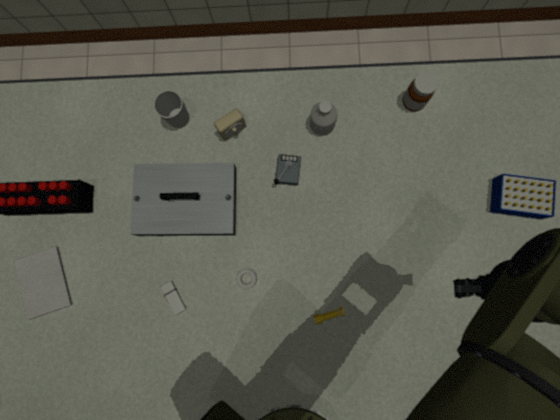

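The final view shows the cover on the carrier at (184,199), the lever knob back at rest (275,183), and the reagent bottle and timer undisturbed. The lever hit a rigid stop at full travel. Handing in.

```bash
python3 -c "
from rig import bot
print(bot.finish_job())"
```

```text
the job is handed in; nothing more can be done
None
```

I handed the job in at about 91 s: 3 tubes and 3 pots are packed, the cover is flush over both pins, and the lever was pushed to a firm stop (angle judged from travel and force, not seen) and sprang back; no verdict was returned.

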